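Pack the brood sample caddy and hold its bar to the hinge

TASK

Stand the jar and the tin upright on the floor of the wooden caddy, in the free space beside the queen-cage block, and let go of them. Then take the hold-down bar by its handle, bring it level over the packed caddy with its single hinge knuckle between the two knuckles on the jamb post so that the holes line up for a pin about half as thick as the holes, and finish while still holding it there, in the gripper alone: the bar must not rest or press on the caddy or its contents. Leave the pin and everything else on the bench where they are.

Things in the scene. Friction and masses are not known exactly. Their poses are not given: they have to be found in the camera images.
- caddy: the sample caddy, fixed to the bench: an open plywood box, outside 80 mm (its x) by 168 mm (its y) and 45 mm high, walls and floor 8 mm, so inside 64 x 152 mm. At its +y end, outside the box, stands the jamb post, 80 mm wide and 142 mm high, whose inner face is at y = +92 mm (steel leaf to +89 mm). Its +y points roughly to the robot's right, within 17 degrees. Origin under the centre of the box, z up
- caddy_floor (a point): centre of the caddy's inner floor, 8 mm above the bench, axes as the caddy's
- caddy_hinge (a point): middle of the gap between the two steel knuckles on the jamb post, on their hole axis: 74 mm from the caddy's centre along its +y, 122 mm above the bench. The hole axis is the x axis (the caddy's x). Knuckles: outside diameter 20 mm, hole 12 mm, each 24 mm long, gap between them 30 mm, open from above and from the caddy's side
- jar_center (a point): the loose sample jar to pack: amber glass with steel lid, a plain cylinder of diameter 52 mm, 88 mm tall, about 0.2 kg, standing on the bench. Point at its centre, 44 mm up; z up
- tin_center (a point): the loose sample tin to pack: plain rectangular metal tin, 54 mm (its x) by 44 mm (its y), 80 mm tall, about 0.2 kg, standing on the bench. Point at its centre, 40 mm up; z up
- block_center (a point): wooden queen-cage block already standing in the caddy at the jamb end: 54 mm (x) by 46 mm (y), 78 mm tall, axes as the caddy's. Point at its centre, 39 mm up. It is loose and stays in the caddy
- bar_handle (a point): the hold-down bar's handle: a wooden block 30 mm (x) by 50 mm (y) by 40 mm tall on top of the bar, over its centre of mass. Point at the centre of the handle, 40 mm above the bar's underside. The bar is 30 mm wide (x), 20 mm thick, and reaches from 60 mm on the +y side to 74 mm on the -y side of this point; it weighs about 0.25 kg and lies flat on the bench, handle up, its +y roughly to the robot's right, within 23 degrees
- bar_knuckle (a point): centre of the single steel knuckle at the bar's +y end, 80 mm along y from the handle's centre and 28 mm below it (12 mm above the bar's underside). Outside diameter 20 mm, hole 12 mm along the x axis, 24 mm long. Axes as the bar's
- pin: the loose hinge pin: L-shaped 6 mm steel rod, 90 mm long with a 22 mm bent end, lying near the robot; the colleague will fit it, leave it alone. Origin at the middle of the rod
- wellplate: bystander: flat clear well plate, 85 x 127 x 14 mm. Origin under its centre
- probe: bystander: probe with a yellow handle, about 165 mm long, lying at the far left. Origin under its handle
- petri: bystander: open white dish, 90 mm wide and 16 mm high. Origin under its centre
- pot: bystander: small white screw pot, 40 mm wide and 45 mm high, behind the jar and tin. Origin under its centre
- bottle: bystander: white bottle, 60 mm wide and 160 mm high, at the right. Origin under its centre
Not all that is in view belongs to the job. Leave any blue or yellow look-alike of the part that bears jar_center alone. What is shaped like the caddy but purple is not meant.

How it is judged:
On the way, in this order (a step that is already met when the one before it is completed fails the run):
1. the jar and the tin stand in the caddy with the block, released (x of jar_center in the frame of caddy between -0.012 and 0.012 m and y of jar_center in the frame of caddy between -0.06 and 0.06 m and z of jar_center in the frame of caddy_floor between 0.04 and 0.048 m and angle between each of jar_center, tin_center, block_center's own z axis and vertical below 0.12 rad and x of tin_center in the frame of caddy between -0.012 and 0.012 m and y of tin_center in the frame of caddy between -0.06 and 0.06 m and z of tin_center in the frame of caddy_floor between 0.036 and 0.044 m and x of block_center in the frame of caddy between -0.012 and 0.012 m and y of block_center in the frame of caddy between -0.06 and 0.06 m and z of block_center in the frame of caddy_floor between 0.035 and 0.043 m and contact force between the fingers and jar below 0.1 N and contact force between the fingers and tin below 0.1 N), for 0.2 s.
2. the bar's knuckle is held lined up between the jamb's knuckles (x of bar_knuckle in the frame of caddy_hinge between -0.005 and 0.005 m and y of bar_knuckle in the frame of caddy_hinge between -0.0035 and 0.0035 m and z of bar_knuckle in the frame of caddy_hinge between -0.0035 and 0.0035 m and angle between the x axis of bar_knuckle and the x axis of caddy_hinge, either way round below 0.1 rad and angle between bar_knuckle's own z axis and vertical below 0.12 rad and y of bar_handle in the frame of caddy below 0.03 m and contact force between bar and the fingers above 1 N and contact force between bar and caddy below 2 N and contact force between bar and jar below 0.3 N and contact force between bar and tin below 0.3 N and contact force between bar and block below 0.3 N and linear speed of bar below 0.03 m/s), for 0.3 s.
At the end, for the whole second after the job is handed in: Jar, tin and block upright (0.12 rad) on the caddy floor (4 mm), released. Bar in the fingers, still, level (0.12 rad), knuckle within 3.5 mm of the jamb hole axis each way, 5 mm along it, parallel in 0.1 rad; it pushes under 2 N on the caddy, under 0.3 N on the contents (all of step 1 and all of step 2); the arm keeps its last pose, push and grip.
It fails at once if the pin or another bystander is moved by more than 30 mm (distance of any of pin, wellplate, probe, petri, pot, bottle from where it was at the start of the episode above 0.03 m).
It also fails if it takes over 72 s, if anything falls off the work surface, if the arm or the gripper's body presses on something with over 40 N, if the wrist force passes 120 N, or if a joint passes its speed limit or range.

ROBOT

A 7-joint arm with a two-finger parallel gripper is mounted at the origin on the work surface. World frame = base frame: x ahead of the robot, y to its left, z up, the work surface at z = 0. Lengths are in m, angles in rad, forces in N, time in s.
With the tool pointing down it reaches from about 0.4 to 0.85 m from the base axis. Payload 10.4 kg.
Tool frame: the origin (TCP) lies midway between the tips of the shut fingers; the grasp point (between the pads) lies 19 mm behind it (manip.hold_point_z is the distance from the TCP to the grasp point, in m); z points along the fingers, y is the line along which they close (so a half turn about z gives the same grasp; the last joint's range is limited). The gripper opens to 85 mm and grips with 20 to 120 N. Pads are 22 mm wide; open, the fingers measure 114 mm over their backs; the gripper's body (76 mm by 85 mm) begins 54 mm behind the grasp point. The pads swing forward as they close: fully open they stand 13 mm farther back than shut.
Start: joints at [1.224, 0.332, -0.065, 1.46, 0.022, 1.35, -0.088], TCP at [0.199, -0.593, 0.231] pointing down, gripper open.
Joint ranges: [-2.6, 2.6], [-0.5, 2.12], [-1.47, 1.34], [0.16, 2.42], [-1.27, 4.41], [0.06, 2.06], [-2.6, 2.6]. Speed limits (rad/s): [2.22, 2.22, 2.79, 2.79, 3.14, 3.14, 3.14].

INTERFACE

Orientations are given as a unit quaternion [x, y, z, w].
In Python, from workcell import manip, eyes, job gives the robot as it stands.
- The arm moves only by the shell command python3 -m crank 'ROWS' [FORCE]. ROWS is JSON, a list that holds one entry, the list of rows, each a list of 7 numbers: the finger opening in cm, from 0 to 8.54, then the shift along the world's x, y, z in cm, then the turn, a rotation vector about the world's x, y, z in degrees. In form: [[[hand, x, y, z, ax, ay, az], ...]]. A call has 1 to 20 rows; each row shifts and turns the commanded pose from where the row before left it; what a row does not reach is not made up. A row lasts 1/8 s, in which the tool goes at most 62.5 mm and 10.7 degrees, less where a joint would pass 70% of its speed; a pose out of reach is approached as far as the arm can. A call with a gripper value outside its range is refused whole. The fingers move at their own pace and stop on an object; FORCE is the grip in N (left out, the last holds). Time passes only in rows, so rows that do not move let the fingers close. It gives the time, the measured TCP pose, the force, the opening and the grip force at its end, in the units of the state.
- manip.get_obs(): the state, without advancing time (a new reading comes with each control period).
- eyes.camera(name): name is "scene" or "top" or "wrist"; returns (picture, depth): 400x640x3 uint8, red, green, blue; 400x640 float32, m along the optical axis (not along the pixel's ray), 0 where there is no reading.
- eyes.camera_params(name): a dict with "fx", "fy", "cx", "cy" (pixels), "world_from_camera" (4x4, takes a point from camera to world coordinates); the wrist camera has in their place "hand_eye" (4x4, takes a point from camera to tool coordinates, whose origin is the TCP and whose axes are the flange's). Camera axes: x right, y down, z forward; pixel columns grow to the right and rows downward; lengths in m; the calibration is good to about 2 mm. A picture is of the moment at which its call begins: read the wrist's pose just before it. camera_params takes no time and is no camera call.
- job.hand_in(): hands the job in; it is judged then, once.
The state is a dict: "clock": time; "joint_pos": joint angles; "joint_velocities": joint speeds; "tau": joint torques, N m; "position": TCP position; "ee_rot": TCP orientation; "ft_force": force on the tool from outside, world axes, zero at the start; "torque": the same for the moment, N m; "grip_width": opening from 0.0 (shut) to 1.0 (fully open); "grasp_force": force on a finger pad.
Only numpy, scipy, OpenCV 4.12 (cv2) and the standard library are available. Lean on these libraries where they do the work, as an engineer would, in place of code of your own. Each camera call takes 0.05 s, during which the arm holds its last target. There are 200 camera calls.

## Working session

There is one attempt and no reset: what is moved stays moved. The work goes in short steps, Python scripts to look and compute and a shell command to move; the robot and the scene stay as the last step left them, time stands still between calls to the robot, and variables do not carry over. Pictures are saved under pics/ and viewed, at most 10 in all, crops included, and the job is handed in when it is done.

```bash
mkdir -p pics; cat > h.py <<'E'
import numpy as np, cv2
from workcell import manip, eyes, job
from scipy.spatial.transform import Rotation as R
def cloud(name):
    o=manip.get_obs(); p=eyes.camera_params(name); im,d=eyes.camera(name)
    v,u=np.mgrid[:400,:640]
    c=np.stack([(u-p['cx'])/p['fx']*d,(v-p['cy'])/p['fy']*d,d],-1)
    if 'world_from_camera' in p: T=np.array(p['world_from_camera'])
    else:
        T=np.eye(4);T[:3,:3]=R.from_quat(o['ee_rot']).as_matrix();T[:3,3]=o['position'];T=T@np.array(p['hand_eye'])
    w=c@T[:3,:3].T+T[:3,3]; w[d==0]=np.nan
    return im,d,w
E
python3 - <<'E'
from h import *
for n in ['top','scene']:
    im,d,w=cloud(n); cv2.imwrite(f'pics/{n}0.png',im[...,::-1]); np.savez(f'{n}0.npz',im=im,w=w)
    print(n, np.array(eyes.camera_params(n)['world_from_camera']).round(3).tolist())
print(manip.get_obs(), manip.hold_point_z)
E
```

```text
top [[-0.008, -0.995, 0.096, 0.445], [-1.0, 0.007, -0.004, -0.011], [0.003, -0.096, -0.995, 1.245], [0.0, 0.0, 0.0, 1.0]]
scene [[0.635, 0.573, -0.518, 1.072], [0.772, -0.475, 0.422, -0.423], [-0.004, -0.668, -0.744, 0.856], [0.0, 0.0, 0.0, 1.0]]
{'clock': 0.1, 'joint_pos': array([ 1.2243797 ,  0.33280046, -0.06467381,  1.46087857,  0.0215995 ,
        1.34991772, -0.08853599]), 'joint_velocities': array([ 0.0007151 , -0.00110341, -0.00069488, -0.00291734,  0.00072769,
       -0.00037776, -0.00127071]), 'tau': array([ 1.35590621e-03, -6.26749349e+01,  4.91957087e-02, -3.92432714e+01,
        1.62638014e-02,  7.09885033e-03,  1.19506461e-05]), 'position': array([ 0.19873644, -0.59219072,  0.23059043]), 'ee_rot': array([ 9.86924566e-01,  1.61181492e-01, -1.39439716e-04, -6.39426607e-04]), 'ft_force': array([ 0.3339885 , -1.10491576, -0.00975063]), 'torque': array([-0.02068079, -0.00996965, -0.00664262]), 'grasp_force': 0.0, 'grip_width': 1.0024207571674495} 0.0187
```

View pics/top0.png

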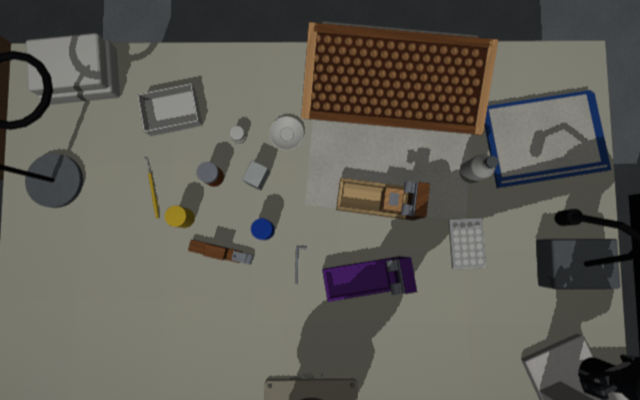

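View pics/scene0.png

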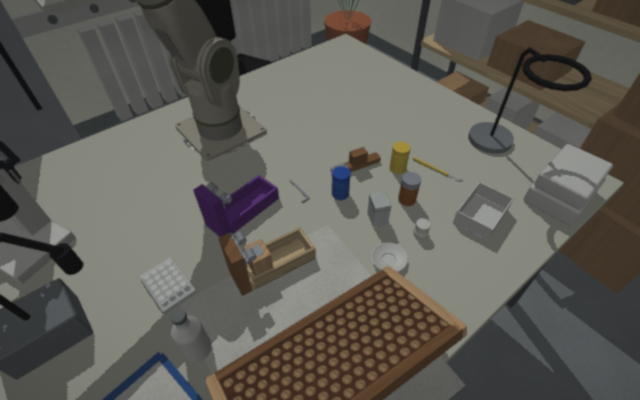

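Top view: the jar candidates are amber with a grey lid (207,173), yellow (176,216) and blue (262,229), so the amber one. The caddy is wood (370,197); the purple one is at (368,278). Tin is at (256,174), bar at (220,250), pin at (298,264), pot at (237,133), petri at (287,131). I'll measure them and check the choice in one crop.

```bash
python3 - <<'E'
from h import *
z=np.load('top0.npz'); im,w=z['im'],z['w']
def reg(name,box,lo,hi):
    u0,v0,u1,v1=box; s=w[v0:v1,u0:u1].reshape(-1,3); s=s[(s[:,2]>lo)&(s[:,2]<hi)]
    if len(s)<5: print(name,'few',len(s)); return
    r=cv2.minAreaRect((s[:,:2]*1000).astype(np.float32))
    print(name,len(s),'rect c',np.round(r[0],1),'size',np.round(r[1],1),'ang',round(r[2],1),'z',np.percentile(s[:,2],[5,50,95]).round(4))
reg('jar',(190,155,225,190),.075,.1)
reg('tin',(240,155,275,192),.07,.09)
reg('blue',(248,215,278,243),.07,.12)
reg('yellow',(160,203,195,230),.07,.12)
reg('barall',(182,232,258,268),.01,.09)
reg('handle',(182,232,258,268),.052,.09)
reg('caddyrim',(330,172,395,220),.038,.05)
reg('post',(395,172,440,225),.135,.16)
reg('knuck',(395,172,440,225),.11,.134)
reg('block',(380,175,410,220),.075,.1)
reg('pot',(228,122,246,143),.03,.06)
reg('pin',(285,240,312,285),.003,.02)
reg('petri',(265,112,308,152),.008,.03)
reg('bottle',(455,145,500,185),.1,.2)
reg('purple post',(385,255,425,300),.1,.2)
cv2.imwrite('pics/crop1.png',cv2.resize(np.hstack([im[140:270,150:300],im[140:270,310:460]]),None,fx=2.6,fy=2.6,interpolation=2)[...,::-1].clip(0,255))
E
```

```text
jar 373 rect c [625. 250.] size [50.6 50.9] ang 21.6 z [0.0832 0.088  0.0922]
tin 399 rect c [621.1 135.4] size [44.6 53.6] ang 63.5 z [0.0758 0.0799 0.0841]
blue 374 rect c [485.7 117.4] size [49.6 48.3] ang 90.0 z [0.0846 0.0887 0.0922]
yellow 395 rect c [517.7 324.2] size [50.2 50.2] ang 0.2 z [0.0789 0.0886 0.0925]
barall 808 rect c [432.  215.8] size [ 77.2 185.6] ang 6.1 z [0.0177 0.0243 0.065 ]
handle 291 rect c [441.8 192.8] size [ 47.5 144.5] ang 13.7 z [0.0567 0.061  0.088 ]
caddyrim 478 rect c [ 565.4 -143.3] size [146.1  80.2] ang 81.8 z [0.0402 0.0449 0.0484]
post 478 rect c [ 550.8 -248.5] size [51.4 80.4] ang 79.7 z [0.1373 0.1414 0.1449]
knuck 270 rect c [ 550.4 -243.8] size [53.7 79.3] ang 82.1 z [0.1174 0.1281 0.1333]
block 429 rect c [ 548.9 -211.6] size [66.7 64.8] ang 81.8 z [0.082  0.0863 0.0897]
pot 174 rect c [731.6 185.4] size [35.8 34. ] ang 3.6 z [0.0389 0.045  0.0488]
pin 252 rect c [403.6  32.3] size [ 66.6 111.8] ang 89.6 z [0.0031 0.0045 0.0092]
petri 602 rect c [737.2  60.6] size [86.4 87. ] ang 89.1 z [0.0084 0.0123 0.0183]
bottle 464 rect c [ 632.3 -414.5] size [55.9 50.5] ang 16.7 z [0.1025 0.1173 0.1613]
purple post 786 rect c [ 373.6 -208.4] size [80.  56.5] ang 8.4 z [0.1224 0.1401 0.1452]
```

View pics/crop1.png

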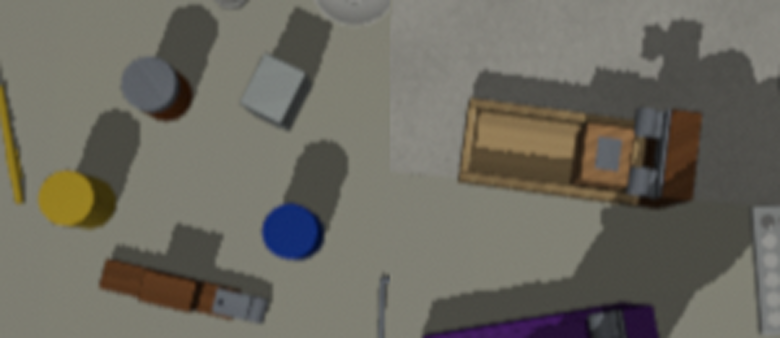

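Crop confirms it: the amber jar with the steel lid, the plain grey tin and the wooden caddy holding the block; the blue and yellow jars and the purple caddy are look-alikes. I'll move above the caddy for a closer measurement on the way.

```bash
python3 -m crank '[[[8.5,3.3,4.2,1.8,0,0,6.3],[8.5,3.3,4.2,1.8,0,0,6.3],[8.5,3.3,4.2,1.8,0,0,6.3],[8.5,3.3,4.2,1.8,0,0,6.3],[8.5,3.3,4.2,1.8,0,0,6.3],[8.5,3.3,4.2,1.8,0,0,6.3],[8.5,3.3,4.2,1.8,0,0,6.3],[8.5,3.3,4.2,1.8,0,0,6.3],[8.5,3.3,4.2,1.8,0,0,6.3],[8.5,3.3,4.2,1.8,0,0,6.3],[8.5,0,0,0,0,0,0],[8.5,0,0,0,0,0,0]]]'
python3 - <<'E'
from h import *
im,d,w=cloud('wrist'); cv2.imwrite('pics/w1.png',im[...,::-1]); np.savez('w1.npz',im=im,w=w)
print(np.array(eyes.camera_params('wrist')['hand_eye']).round(3).tolist(), R.from_quat(manip.get_obs()['ee_rot']).as_matrix().round(3).tolist())
E
```

```text
clock: 1.6
position: [0.5287, -0.173, 0.4108]
ee_rot: [0.757, 0.653, -0.0, -0.0]
ft_force: [-0.2, -0.6, -0.6]
grip_width: 1.0
grasp_force: 0.0
[[0.0, -0.961, -0.275, 0.069], [1.0, 0.0, -0.0, 0.0], [0.0, -0.275, 0.961, -0.142], [0.0, 0.0, 0.0, 1.0]] [[0.149, 0.989, -0.001], [0.989, -0.149, -0.0], [-0.0, -0.001, -1.0]]
```

View pics/w1.png

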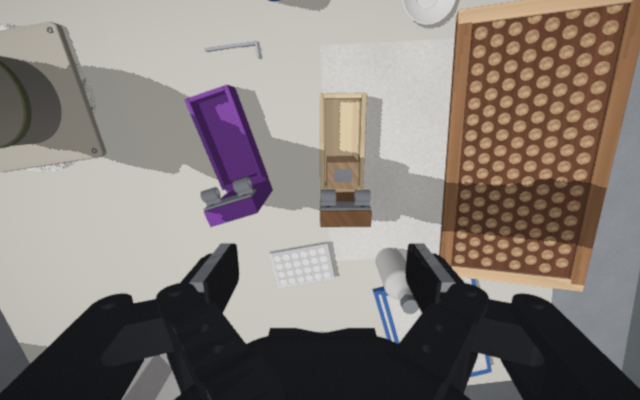

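Wrist view: the wooden caddy spans (320-372, 93-228) with knuckles at (329,197) and (362,197). It is aligned with the tool. Next I'll fit poses from both clouds.

```bash
cat > fit.py <<'E'
from h import *
def frame(s,yaw): # world xy -> caddy/bar-like axes, yaw = angle of x axis (deg)
    c,q=np.cos(np.radians(yaw)),np.sin(np.radians(yaw)); return s[:,:2]@np.array([[c,-q],[q,c]])
def sel(w,c,rad,lo,hi):
    s=w.reshape(-1,3); s=s[np.isfinite(s).all(1)]
    return s[(np.hypot(s[:,0]-c[0],s[:,1]-c[1])<rad)&(s[:,2]>lo)&(s[:,2]<hi)]
E
python3 - <<'E'
from fit import *
for n in ['top0','w1']:
    w=np.load(n+'.npz')['w']; print(n)
    p=sel(w,(.555,-.19),.14,.038,.051); r=cv2.minAreaRect((p[:,:2]*1000).astype('f'));print(' rim',np.round(r[0],1),np.round(r[1],1),round(r[2],2))
    yaw=171.8
    for nm,lo,hi in [('rim',.038,.051),('block',.08,.092),('knk',.112,.1335),('post',.137,.147),('all',.03,.15)]:
        p=sel(w,(.555,-.19),.14,lo,hi); q=frame(p,yaw)*1000
        print(' ',nm,len(q),'x',np.percentile(q[:,0],[0.5,2,50,98,99.5]).round(1),'y',np.percentile(q[:,1],[.5,2,50,98,99.5]).round(1),'z',p[:,2].mean().round(4))
    p=sel(w,(.44,.2),.14,.008,.07);q=p
    r=cv2.minAreaRect((p[:,:2]*1000).astype('f'));print(' bar',len(p),np.round(r[0],1),np.round(r[1],1),round(r[2],2))
E
```

```text
top0
 rim [ 561.9 -166.3] [192.7  80.5] 81.78
  rim 585 x [-619.9 -619.4 -578.5 -540.1 -540. ] y [-11.7 -11.   66.4 164.  165.8] z 0.0448
  block 435 x [-605.3 -604.1 -578.4 -551.7 -540.5] y [ 98.1  98.6 121.4 164.  175. ] z 0.0862
  knk 259 x [-618.7 -618.1 -573.5 -540.5 -540.3] y [136.2 136.8 150.9 173.7 180. ] z 0.127
  post 455 x [-619.9 -618.3 -579.5 -541.6 -540.4] y [160.8 161.2 176.2 191.3 192. ] z 0.1415
  all 1977 x [-619.7 -618.8 -578.3 -540.2 -540. ] y [-11.3  -9.  137.4 189.3 191.3] z 0.0899
 bar 945 [437.8 217.8] [229.  181.4] 78.9
w1
 rim [ 516.5 -154.2] [175.4 180.5] 81.41
  rim 1187 x [-622.9 -622.4 -586.9 -543.3 -543.1] y [ -8.4  -8.2  59.4 166.3 166.8] z 0.0442
  block 911 x [-608.4 -607.6 -581.5 -555.  -554.7] y [100.5 100.7 122.5 166.4 166.6] z 0.0854
  knk 649 x [-622.1 -620.8 -583.4 -544.7 -442. ] y [138.3 138.6 151.9 163.7 163.9] z 0.127
  post 986 x [-622.1 -621.3 -583.2 -544.7 -544.6] y [163.  163.3 178.  193.2 193.5] z 0.1408
  all 4070 x [-622.6 -621.6 -583.5 -544.3 -444.4] y [ -8.3  -6.6 140.9 191.2 193.1] z 0.0923
 bar 3 [485.7  89.8] [0.1 6.8] 79.03
```

```bash
python3 -m crank '[[[8.5,0,5.5,0,0,0,0],[8.5,0,5.5,0,0,0,0],[8.5,0,5.5,0,0,0,0],[8.5,0,5.5,0,0,0,0],[8.5,0,0,0,0,0,0],[8.5,0,0,0,0,0,0]]]'
python3 - <<'E'
from fit import *
im,d,w=cloud('wrist'); cv2.imwrite('pics/w2.png',im[...,::-1]); np.savez('w2.npz',im=im,w=w)
t=np.load('top0.npz')['w']
def mr(n,p):
    r=cv2.minAreaRect((p[:,:2]*1000).astype('f'));print(n,len(p),np.round(r[0],1),np.round(r[1],1),round(r[2],2),p[:,2].mean().round(4))
for n,W in [('top',t),('w2',w)]:
    print(n)
    mr('jar',sel(W,(.625,.25),.05,.08,.1)); mr('tin',sel(W,(.621,.135),.05,.07,.09))
    mr('block',sel(W,(.555,-.205),.04,.082,.09))
    mr('handle',sel(W,(.438,.213),.035,.052,.068)); mr('barlo',sel(W,(.435,.20),.09,.012,.03)); mr('bar',sel(W,(.435,.20),.085,.012,.068))
E
```

```text
clock: 2.4
position: [0.5289, 0.0456, 0.411]
ee_rot: [0.758, 0.652, -0.0, 0.0]
ft_force: [-0.2, -0.9, -0.4]
grip_width: 0.998
grasp_force: 0.0
top
jar 360 [624.8 249.1] [49.9 50.9] 3.2 0.0883
tin 399 [621.1 135.4] [44.6 53.6] 63.55 0.08
block 393 [ 554. -212.] [65.8 54.5] 81.52 0.0862
handle 189 [430.  230.5] [38.4 29.8] 75.97 0.0605
barlo 400 [427.2 219.8] [144.7  30.3] 76.39 0.0218
bar 661 [426.5 217.1] [139.2  30.3] 76.33 0.0378
w2
jar 963 [626.4 241.3] [38.5 50.7] 81.73 0.0872
tin 1031 [623.9 133. ] [44.4 54.5] 63.43 0.0791
block 626 [ 558.4 -205.1] [46.7 53.4] 82.26 0.0852
handle 550 [433.  229.1] [40.5 29.7] 76.92 0.0591
barlo 1035 [430.8 217.8] [147.1  29.9] 77.04 0.0202
bar 1812 [429.9 215.3] [141.8  30. ] 76.77 0.037
```

View pics/w2.png

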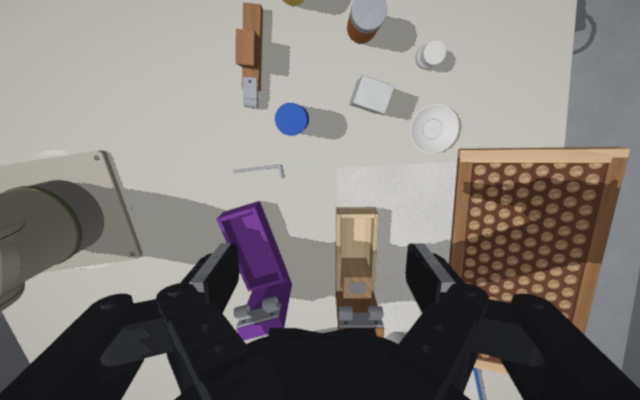

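Jar (368,12), tin (372,95), bar (248,45) and caddy (357,265) are all in view; wrist and top differ by a steady (+2.8,-2.3) mm, within calibration. I'll use the average and go for the jar.

```bash
python3 -m crank '[[[8.5,1.62,3.37,-4.8,0,0,0],[8.5,1.62,3.37,-4.8,0,0,0],[8.5,1.62,3.37,-4.8,0,0,0],[8.5,1.62,3.37,-4.8,0,0,0],[8.5,1.62,3.37,-4.8,0,0,0],[8.5,1.62,3.37,-4.8,0,0,0],[8.5,0,0,0,0,0,0],[8.5,0,0,-2.4,0,0,0],[8.5,0,0,-2.4,0,0,0],[8.5,0,0,-2.4,0,0,0],[8.5,0,0,0,0,0,0],[3,0,0,0,0,0,0],[3,0,0,0,0,0,0],[3,0,0,0,0,0,0],[3,0,0,0,0,0,0],[3,0,0,0,0,0,0],[3,0,0,0,0,0,0]]]' 35
```

```text
clock: 4.58
position: [0.6271, 0.2497, 0.0533]
ee_rot: [0.757, 0.653, 0.001, 0.001]
ft_force: [-0.3, -1.6, 5.1]
grip_width: 0.6
grasp_force: 35.6
```

```bash
python3 -m crank '[[[3,0,0,4.4,0,0,0],[3,0,0,4.4,0,0,0],[3,0,0,4.4,0,0,0],[3,-0.9,-5.94,0,0,0,0],[3,-0.9,-5.94,0,0,0,0],[3,-0.9,-5.94,0,0,0,0],[3,-0.9,-5.94,0,0,0,0],[3,-0.9,-5.94,0,0,0,0],[3,-0.9,-5.94,0,0,0,0],[3,0,0,0,0,0,0],[3,0,0,0,0,0,0],[3,0,0,0,0,0,0]]]'
python3 - <<'E'
from fit import *
im,d,w=cloud('wrist'); cv2.imwrite('pics/w3.png',im[...,::-1]); np.savez('w3.npz',im=im,w=w)
o=manip.get_obs(); yaw=171.8
t=frame(o['position'][None],yaw)[0]*1000; print('tcp caddyaxes',t)
for nm,c,rad,lo,hi in [('rim',(.573,-.15),.13,.038,.051),('jar',o['position'][:2],.05,.205,.24),('jarall',o['position'][:2],.05,.15,.3)]:
    p=sel(w,c,rad,lo,hi)
    if len(p): q=frame(p,yaw)*1000; print(nm,len(q),np.percentile(q,[.5,2,50,98,99.5],axis=0).T.round(1).tolist(),p[:,2].mean())
E
```

```text
clock: 6.08
position: [0.5723, -0.105, 0.1836]
ee_rot: [0.756, 0.654, 0.0, -0.0]
ft_force: [0.5, -0.6, -3.2]
grip_width: 0.6
grasp_force: 38.1
tcp caddyaxes [-581.46094296   22.35153456]
rim 1383 [[-623.1, -622.7, -585.9, -544.0, -543.5], [-9.9, -9.7, 0.3, 45.5, 51.1]] 0.043971656543829465
jar 15809 [[-628.3, -626.3, -581.4, -536.8, -534.7], [-2.4, -1.7, 16.3, 43.8, 46.2]] 0.22114429878604555
jarall 43037 [[-630.7, -629.5, -581.3, -533.0, -532.0], [-2.4, -1.8, 11.9, 39.9, 44.8]] 0.2438956702111835
```

View pics/w3.png

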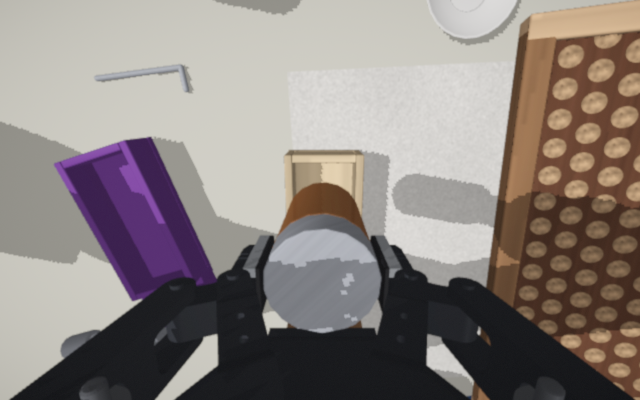

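Jar held at (322,275), over the caddy (rim at (323,155)). I'll correct by about 4 mm and lower.

```bash
python3 -m crank '[[[3,0.14,-0.37,0,0,0,0],[3,0,0,0,0,0,0],[3,0,0,-3,0,0,0],[3,0,0,-3,0,0,0],[3,0,0,-3,0,0,0],[3,0,0,-1.5,0,0,0],[3,0,0,-1.0,0,0,0],[3,0,0,-0.4,0,0,0],[3,0,0,0,0,0,0],[3,0,0,0,0,0,0]]]'; python3 -m crank '[[[3,0.02,0.1,0,0,0,0],[3,0.02,0.1,0,0,0,0],[3,0,0,0,0,0,0],[3,0,0,0,0,0,0]]]'
```

```text
clock: 7.38
position: [0.574, -0.1105, 0.0651]
ee_rot: [0.757, 0.653, 0.0, 0.001]
ft_force: [-0.4, -0.1, -1.9]
grip_width: 0.597
grasp_force: 38.1
clock: 7.88
position: [0.5739, -0.1085, 0.0644]
ee_rot: [0.757, 0.653, 0.0, 0.0]
ft_force: [0.0, 0.3, -2.6]
grip_width: 0.599
grasp_force: 38.1
```

```bash
python3 -m crank '[[[3,0.02,0.1,0,0,0,0],[3,0.02,0.1,0,0,0,0],[3,0,0,0,0,0,0],[3,0,0,0,0,0,0]]]';  python3 -m crank '[[[3,0.01,0.05,-0.2,0,0,0],[3,0,0,-0.1,0,0,0],[3,0,0,0,0,0,0],[3,0,0,0,0,0,0]]]'
```

```text
clock: 8.38
position: [0.5743, -0.1064, 0.0643]
ee_rot: [0.757, 0.653, 0.0, 0.0]
ft_force: [-0.2, 0.0, -4.1]
grip_width: 0.592
grasp_force: 38.1
clock: 8.88
position: [0.5744, -0.106, 0.0613]
ee_rot: [0.757, 0.653, 0.0, 0.0]
ft_force: [0.0, -1.0, -2.7]
grip_width: 0.601
grasp_force: 38.1
```

```bash
python3 -m crank '[[[3,0,0,-0.1,0,0,0],[3,0,0,0,0,0,0],[8.5,0,0,0,0,0,0],[8.5,0,0,0,0,0,0],[8.5,0,0,0,0,0,0],[8.5,0,0,0,0,0,0],[8.5,0,0,3,0,0,0],[8.5,0,0,5,0,0,0],[8.5,0,0,4,0,0,0],[8.5,1.24,5.97,0,0,0,-4.5],[8.5,1.24,5.97,0,0,0,-4.5],[8.5,1.24,5.97,0,0,0,-4.5],[8.5,1.24,5.97,0,0,0,-4.5],[8.5,0,0,-4,0,0,0],[8.5,0,0,0,0,0,0],[8.5,0,0,0,0,0,0]]]'
python3 - <<'E'
from fit import *
im,d,w=cloud('wrist'); np.savez('w4.npz',im=im,w=w)
o=manip.get_obs(); print(o['position'], 2*np.degrees(np.arctan2(o['ee_rot'][1],o['ee_rot'][0]))-90)
p=sel(w,(.623,.134),.05,.074,.086); r=cv2.minAreaRect((p[:,:2]*1000).astype('f'));print(len(p),r)
im,d,w=cloud('top'); 
p=sel(w,(.572,-.108),.05,.085,.115); r=cv2.minAreaRect((p[:,:2]*1000).astype('f'));print('jar',len(p),r,p[:,2].mean(), frame(np.array(r[0])[None],171.8))
E
```

```text
clock: 10.88
position: [0.6245, 0.1318, 0.1414]
ee_rot: [0.851, 0.526, 0.0, 0.0]
ft_force: [-0.2, 0.2, 0.2]
grip_width: 0.999
grasp_force: 0.0
[0.62482988 0.13183805 0.14191192] -26.548457188410893
3944 ((624.304931640625, 133.619384765625), (44.02061080932617, 54.1270751953125), 63.46581268310547)
jar 367 ((572.0279541015625, -105.06465911865234), (49.97795867919922, 51.104759216308594), 23.254804611206055) 0.09600756801907302 [[-581.16493268   22.40276516]]
```

Jar stands at (-1.2,-49.9) mm in the caddy, lid at 96 mm. Tin is aligned, so I'll grip it.

```bash
python3 -m crank '[[[8.5,-0.05,0.18,-3,0,0,0],[8.5,0,0,-3.5,0,0,0],[8.5,0,0,-3,0,0,0],[8.5,0,0,0,0,0,0],[8.5,0,0,0,0,0,0],[3,0,0,0,0,0,0],[3,0,0,0,0,0,0],[3,0,0,0,0,0,0],[3,0,0,0,0,0,0],[3,0,0,0,0,0,0],[3,0,0,0,0,0,0]]]' 35; python3 -m crank '[[[3,0,0,4,0,0,0],[3,0,0,5,0,0,0],[3,0,0,5,0,0,0],[3,-1.3,-5.8,0,0,0,4.55],[3,-1.3,-5.8,0,0,0,4.55],[3,-1.3,-5.8,0,0,0,4.55],[3,-1.3,-5.8,0,0,0,4.7],[3,-1.3,-5.8,0,0,0,0],[3,0,0,0,0,0,0],[3,0,0,0,0,0,0],[3,0,0,0,0,0,0]]]'
python3 - <<'E'
from fit import *
im,d,w=cloud('wrist'); np.savez('w5.npz',im=im,w=w); cv2.imwrite('pics/w5.png',im[...,::-1])
o=manip.get_obs(); yaw=171.8
print(o['position'], 2*np.degrees(np.arctan2(o['ee_rot'][1],o['ee_rot'][0]))-90,'tcp',frame(o['position'][None],yaw)*1000)
for nm,c,rad,lo,hi in [('rim',(.573,-.15),.13,.038,.051),('jar',(.574,-.106),.045,.088,.1),('tin',o['position'][:2],.045,.205,.24)]:
    p=sel(w,c,rad,lo,hi)
    if len(p): q=frame(p,yaw)*1000; print(nm,len(q),np.percentile(q,[.5,2,50,98,99.5],axis=0).T.round(1).tolist(),p[:,2].mean())
E
```

```text
clock: 12.35
position: [0.6242, 0.1348, 0.0466]
ee_rot: [0.85, 0.527, 0.001, 0.0]
ft_force: [-0.5, -0.4, 6.8]
grip_width: 0.625
grasp_force: 36.5
clock: 13.72
position: [0.5588, -0.1536, 0.1854]
ee_rot: [0.754, 0.656, 0.0, -0.0]
ft_force: [-0.4, -0.3, -2.1]
grip_width: 0.628
grasp_force: 38.3
[ 0.55881202 -0.15371905  0.18539485] -7.961490721602601 tcp [[-575.02364337   72.44469923]]
rim 2093 [[-623.1, -622.7, -584.6, -543.8, -543.5], [-9.6, -9.4, 14.4, 78.8, 84.9]] 0.04399261224264792
jar 3203 [[-609.0, -607.3, -584.4, -561.5, -559.9], [-0.5, 1.0, 23.4, 47.1, 48.7]] 0.09521347953877175
tin 15177 [[-618.0, -613.5, -575.0, -536.8, -532.2], [51.2, 51.4, 66.2, 93.2, 94.7]] 0.2192872626027987
```

View pics/w5.png

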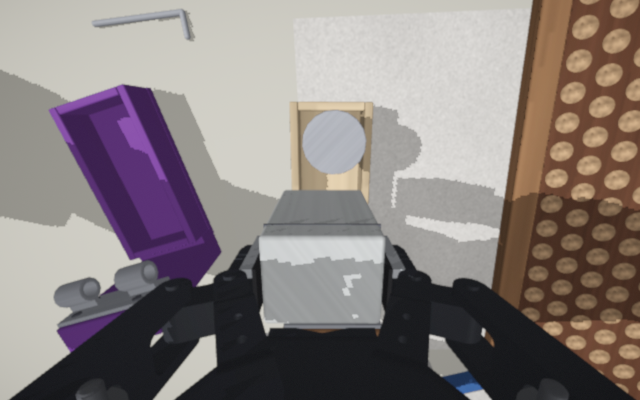

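Jar (335,140) stands at the far end, and the tin (320,275) is just clear of it. I'll shift (7.9,-3.1) mm and lower.

```bash
python3 -m crank '[[[3,0.79,-0.31,0,0,0,-0.2],[3,0,0,0,0,0,0],[3,0,0,-3,0,0,0],[3,0,0,-2,0,0,0],[3,0,0,-1,0,0,0],[3,0,0,0,0,0,0],[3,0,0,0,0,0,0]]]'; python3 -m crank '[[[3,0,0,-2,0,0,0],[3,0,0,-2,0,0,0],[3,0,0,-2,0,0,0],[3,0,0,-0.6,0,0,0],[3,0,0,0,0,0,0],[3,0,0,0,0,0,0]]]'
```

```text
clock: 14.65
position: [0.5669, -0.1585, 0.1262]
ee_rot: [0.756, 0.654, 0.0, 0.0]
ft_force: [-0.0, -0.0, -0.9]
grip_width: 0.624
grasp_force: 38.3
clock: 15.4
position: [0.5669, -0.1585, 0.06]
ee_rot: [0.756, 0.654, 0.0, 0.0]
ft_force: [0.7, 0.3, -0.6]
grip_width: 0.626
grasp_force: 38.2
```

```bash
python3 -m crank '[[[3,0.02,0.08,-0.3,0,0,0],[3,0,0,-0.2,0,0,0],[3,0,0,-0.1,0,0,0],[3,0,0,0,0,0,0],[3,0,0,0,0,0,0],[8.5,0,0,0,0,0,0],[8.5,0,0,0,0,0,0],[8.5,0,0,0,0,0,0],[8.5,0,0,0,0,0,0],[8.5,0,0,4,0,0,0],[8.5,0,0,5,0,0,0],[8.5,0,0,5,0,0,0],[8.5,-2,5.5,0,0,0,0],[8.5,-2,5.5,0,0,0,0],[8.5,-2,5.5,0,0,0,0],[8.5,-2,5.5,0,0,0,0],[8.5,-2,5.5,0,0,0,-4.5],[8.5,0,0,0,0,0,0],[8.5,0,0,0,0,0,0]]]'
python3 - <<'E'
from fit import *
im,d,w=cloud('top'); np.savez('t2.npz',im=im,w=w); cv2.imwrite('pics/t2.png',cv2.resize(im[160:235,320:440],None,fx=5,fy=5,interpolation=2)[...,::-1])
def mr(n,p):
    r=cv2.minAreaRect((p[:,:2]*1000).astype('f'));print(n,len(p),np.round(r[0],1),np.round(r[1],1),round(r[2],2),p[:,2].mean().round(4),'caddy',frame(np.array(r[0])[None],171.8).round(1)-[-580,72.3])
mr('jar',sel(w,(.572,-.107),.028,.09,.102)); 
p=sel(w,(.564,-.156),.036,.082,.0945); mr('tin',p); mr('block',sel(w,(.556,-.205),.032,.08,.092))
im,d,w=cloud('wrist'); np.savez('w6.npz',im=im,w=w)
o=manip.get_obs(); print(o['position'], 2*np.degrees(np.arctan2(o['ee_rot'][1],o['ee_rot'][0]))-90)
mr('handle',sel(w,(.433,.229),.035,.052,.068)); mr('barlo',sel(w,(.4308,.2178),.09,.012,.03))
E
```

```text
clock: 17.77
position: [0.4668, 0.1168, 0.1933]
ee_rot: [0.781, 0.624, -0.0, 0.0]
ft_force: [-0.4, -1.1, -1.0]
grip_width: 0.995
grasp_force: 0.0
jar 360 [ 571.9 -104.7] [49.2 51.5] 44.26 0.0963 caddy [[ -1.  -50.3]]
tin 484 [ 563.4 -156.4] [68.8 54.4] 80.01 0.0879 caddy [[0.  2.1]]
block 420 [ 556.1 -199.3] [52.  53.9] 80.3 0.086 caddy [[ 1.2 45.6]]
[0.46703589 0.115993   0.19319427] -12.897023226049313
handle 2050 [434.  233.9] [49.7 30.2] 76.29 0.0591 caddy [[ 183.8 -365.7]]
barlo 3027 [431.6 224.7] [159.2  30.4] 76.29 0.0201 caddy [[ 184.8 -356.3]]
```

View pics/t2.png

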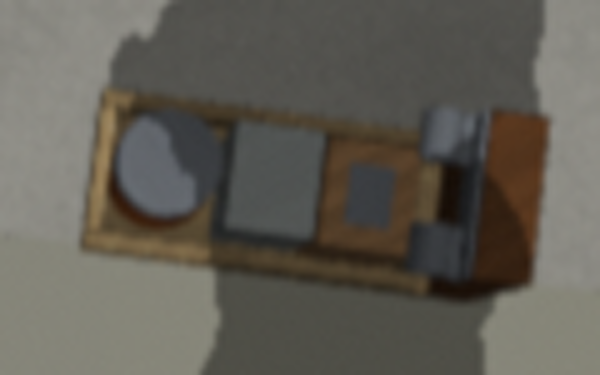

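Jar (168,165), tin (275,180) and block (370,195) stand packed at the right heights. Now the bar: handle measured at (434.0,233.9), axis 76.3°.

```bash
python3 -m crank '[[[8.5,-1.65,5.9,0,0,0,-0.8],[8.5,-1.65,5.9,0,0,0,0],[8.5,0,0,-4,0,0,0],[8.5,0,0,-3.5,0,0,0],[8.5,0,0,0,0,0,0],[8.5,0,0,0,0,0,0]]]'
python3 - <<'E'
from fit import *
im,d,w=cloud('wrist')
o=manip.get_obs(); print(o['position'], 2*np.degrees(np.arctan2(o['ee_rot'][1],o['ee_rot'][0]))-90)
p=sel(w,(.434,.234),.04,.052,.068);r=cv2.minAreaRect((p[:,:2]*1000).astype('f'));print(len(p),r)
E
```

```text
clock: 18.62
position: [0.4345, 0.2352, 0.1195]
ee_rot: [0.786, 0.618, 0.001, -0.0]
ft_force: [0.8, 0.3, 0.8]
grip_width: 0.992
grasp_force: 0.0
[0.43467695 0.2353887  0.11980061] -13.659063488478466
2527 ((434.1992492675781, 234.70779418945312), (49.697872161865234, 30.04266357421875), 76.62448120117188)
```

```bash
python3 -m crank '[[[8.5,0,0,-5,0,0,0],[8.5,0,0,-3.5,0,0,0],[8.5,0,0,-1,0,0,0],[8.5,0,0,0,0,0,0],[8.5,0,0,0,0,0,0],[1,0,0,0,0,0,0],[1,0,0,0,0,0,0],[1,0,0,0,0,0,0],[1,0,0,0,0,0,0],[1,0,0,0,0,0,0],[1,0,0,0,0,0,0],[1,0,0,0,0,0,0]]]' 70; python3 -m crank '[[[1,0,0,3,0,0,0],[1,0,0,4.5,0,0,0],[1,0,0,4.5,0,0,0],[1,0,0,5.5,0,0,0],[1,1.93,-5.3,0,0,0,1.4],[1,1.93,-5.3,0,0,0,1.4],[1,1.93,-5.3,0,0,0,1.4],[1,1.93,-5.3,0,0,0,1.3],[1,1.93,-5.3,0,0,0,0],[1,1.93,-5.3,0,0,0,0],[1,1.93,-5.3,0,0,0,0],[1,0,0,0,0,0,0],[1,0,0,0,0,0,0]]]'
python3 - <<'E'
from fit import *
for n in ['wrist','top','scene']:
    im,d,w=cloud(n); np.savez(f'b_{n}.npz',im=im,w=w); cv2.imwrite(f'pics/b_{n}.png',im[...,::-1])
o=manip.get_obs(); yaw=171.8
print(o['position'], 2*np.degrees(np.arctan2(o['ee_rot'][1],o['ee_rot'][0]))-90,frame(o['position'][None],yaw)*1000)
a=cv2.imread('pics/b_wrist.png');b=cv2.resize(cv2.imread('pics/b_top.png')[140:260,300:460],(400,300));c=cv2.resize(cv2.imread('pics/b_scene.png')[190:310,180:340],(400,300))
cv2.imwrite('pics/b_all.png',np.vstack([np.hstack([b,c]),cv2.resize(a,(480,300))[:, :].copy() if 0 else np.hstack([cv2.resize(a,(480,300)),np.zeros((300,320,3),'u1')])]))
E
```

```text
clock: 20.18
position: [0.4338, 0.2354, 0.0237]
ee_rot: [0.786, 0.618, 0.0, 0.0]
ft_force: [-1.1, -2.1, 6.4]
grip_width: 0.346
grasp_force: 69.4
clock: 21.8
position: [0.5684, -0.135, 0.1977]
ee_rot: [0.755, 0.656, 0.0, -0.001]
ft_force: [0.1, 0.9, -2.1]
grip_width: 0.347
grasp_force: 69.9
[ 0.56853944 -0.13414013  0.19839585] -7.972720666624127 [[-581.85909074   51.6785368 ]]
```

View pics/b_all.png

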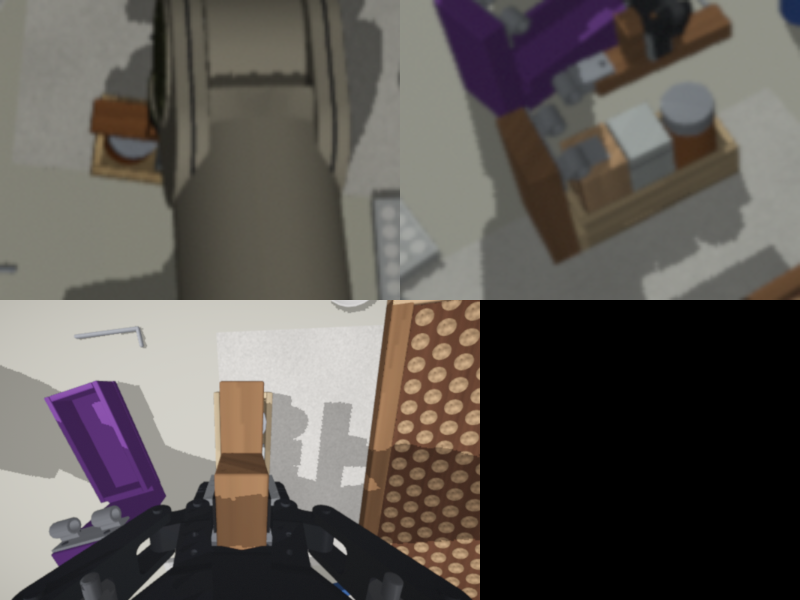

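Scene crop: the bar knuckle (580,75) hovers above the jamb knuckles at (550,120) and (580,155); the wrist view shows the tail and handle level over the caddy. I'll measure the bar in the hand.

```bash
python3 - <<'E'
from fit import *
T=np.array([.5685,-.1345,.198]); yaw=171.8
w=np.load('b_wrist.npz')['w']; p=sel(w,T+[0.005,.05,0],.07,.183,.206); q=frame(p,yaw)*1000; 
m=q[:,1]<25; p=p[m];q=q[m]
r=cv2.minAreaRect((p[:,:2]*1000).astype('f'));print('tail',len(p),r,'x',np.percentile(q[:,0],[.5,50,99.5]),'y',np.percentile(q[:,1],[.5,50,99.5]))
A=np.c_[q,np.ones(len(q))]; c=np.linalg.lstsq(A,p[:,2]*1000,rcond=None)[0]; print('slope x,y',c[:2],'z at tail mean',p[:,2].mean(), 'z at handle',c@[q[:,0].mean(),51.7,1])
p=sel(w,T,.05,.225,.25);q=frame(p,yaw)*1000;print('handletop',len(p),np.percentile(q,[.5,50,99.5],axis=0).T.tolist(),np.median(p[:,2]))
w=np.load('w1.npz')['w']
for n in ['b_scene']:
    w=np.load(n+'.npz')['w']
    for nm,c,rad,lo,hi in [('rim',(.58,-.12),.09,.038,.051),('block',(.5565,-.199),.04,.08,.092),('posttop',(.551,-.26),.06,.137,.146),('knk',(.556,-.23),.07,.114,.135),('barknk',(.556,-.21),.05,.17,.215),('bar tail',(.578,-.07),.05,.18,.21),('handle',(.5685,-.134),.05,.225,.25)]:
        p=sel(w,c,rad,lo,hi); q=frame(p,yaw)*1000
        if len(p):print(nm,len(p),'x',np.percentile(q[:,0],[1,50,99]).round(1),'y',np.percentile(q[:,1],[1,50,99]).round(1),'z',np.percentile(p[:,2],[1,50,99]).round(4))
E
```

```text
tail 5142 ((575.5511474609375, -85.25443267822266), (45.42392349243164, 30.185152053833008), 81.93455505371094) x [-596.51545112 -581.97821468 -567.03011534] y [-20.38657322   0.68593972  24.61560262]
slope x,y [0.00083166 0.00066152] z at tail mean 0.19317132493523695 z at handle 193.20472624335278
handletop 10748 [[-626.9065902902989, -582.1324727907785, -537.4326167592017], [28.25399699132755, 45.29803872438927, 75.86549885352488]] 0.2333140489584759
rim 424 x [-624.7 -617.2 -550.8] y [ -9.6  54.7 120.6] z [0.0383 0.0455 0.0507]
block 465 x [-610.4 -585.1 -556. ] y [ 79.9 110.5 144.3] z [0.0808 0.0881 0.0915]
posttop 436 x [-624.3 -588.2 -545. ] y [163.  178.8 193.3] z [0.1378 0.1434 0.1459]
knk 352 x [-624.6 -609.9 -546.5] y [138.8 153.9 193.4] z [0.1149 0.1285 0.1346]
barknk 432 x [-598.2 -588.6 -569.7] y [ 79.7 109.2 141.2] z [0.1783 0.1966 0.2011]
bar tail 290 x [-598.1 -593.7 -567.1] y [-21.1   2.   33.5] z [0.1802 0.1955 0.2057]
handle 182 x [-627.3 -587.3 -554.7] y [46.8 65.7 77.2] z [0.2254 0.2362 0.2496]
```

```bash
python3 -m crank '[[[1,-0.05,-1.52,0,0,0,-0.1],[1,0,0,0,0,0,0],[1,0,0,-2,0,0,0],[1,0,0,-2,0,0,0],[1,0,0,0,0,0,0],[1,0,0,0,0,0,0],[1,0,0,0,0,0,0]]]'
cat > chk.py <<'E'
from fit import *
o=manip.get_obs(); yaw=171.8; T=o['position']; t=frame(T[None],yaw)[0]*1000
print(T.round(4), 2*np.degrees(np.arctan2(o['ee_rot'][1],o['ee_rot'][0]))-90,t.round(1),o['ft_force'].round(1),o['grasp_force'],'clock',o['clock'])
u=T[2]-.0237
_,_,w=cloud('wrist'); p=sel(w,T+[0.005,.05,0],.07,u+.009,u+.029); q=frame(p,yaw)*1000; m=q[:,1]<t[1]-27; p=p[m];q=q[m]
r=cv2.minAreaRect((p[:,:2]*1000).astype('f')); e=np.percentile(q,[.5,99.5],axis=0)
A=np.c_[q,np.ones(len(q))]; c=np.linalg.lstsq(A,p[:,2]*1000,rcond=None)[0]
print('wrist: tail ang',round(r[2],2),'bar x',e[:,0].mean().round(2),'knuckle y',(e[0,1]+154).round(2),'slope',c[:2].round(4),'knuckle z',(p[:,2].mean()*1000-8+.8).round(2))
p=sel(w,(.573,-.13),.13,.038,.051); q=frame(p,yaw)*1000; e=np.percentile(q,[.5,99.5],axis=0);print(' rim x',e[:,0].mean().round(2),'hinge y',(e[0,1]+158).round(2))
im,_,w=cloud('scene'); cv2.imwrite('pics/s_%d.png'%(o['clock']*100),cv2.resize(im[190:310,180:340],None,fx=5,fy=5,interpolation=2)[...,::-1])
np.savez('sc.npz',im=im,w=w)
for nm,c,rad,lo,hi in [('posttop',(.551,-.26),.06,.137,.146),('bar tail',T[:2]+[.008,.06],.05,u+.008,u+.03)]:
    p=sel(w,c,rad,lo,hi); q=frame(p,yaw)*1000
    if len(p):print(nm,len(p),'x',np.percentile(q[:,0],[1,50,99]).round(1),'y',np.percentile(q[:,1],[1,50,99]).round(1),'z',np.percentile(p[:,2],[1,50,99]).round(4))
E
python3 chk.py; ls pics
```

```text
clock: 22.82
position: [0.5686, -0.1508, 0.159]
ee_rot: [0.756, 0.655, 0.0, 0.0]
ft_force: [-0.8, -0.5, -1.8]
grip_width: 0.338
grasp_force: 70.0
[ 0.5686 -0.1508  0.159 ] -8.188450074838201 [-584.3   68.1] [-0.8 -0.5 -1.8] 70.02021431922913 clock 22.825
wrist: tail ang 81.87 bar x -584.38 knuckle y 149.21 slope [-0.0003  0.0012] knuckle z 147.17
 rim x -583.35 hinge y 148.88
posttop 468 x [-623.9 -590.6 -545.3] y [126.7 177.4 193.3] z [0.1375 0.1433 0.1457]
bar tail 270 x [-600.9 -594.4 -570.6] y [-4.8 18.3 53.6] z [0.144  0.1564 0.162 ]
b_all.png
b_scene.png
b_top.png
b_wrist.png
crop1.png
s_2282.png
scene0.png
t2.png
top0.png
w1.png
w2.png
w3.png
w5.png
```

```bash
python3 -m crank '[[[1,-0.08,0.07,0,0,0,0],[1,0,0,0,0,0,0],[1,0,0,-1,0,0,0],[1,0,0,-0.8,0,0,0],[1,0,0,-0.4,0,0,0],[1,0,0,-0.3,0,0,0],[1,0,0,0,0,0,0],[1,0,0,0,0,0,0],[1,0,0,0,0,0,0]]]'; python3 chk.py
```

```text
clock: 24.05
position: [0.5675, -0.1501, 0.1335]
ee_rot: [0.756, 0.655, 0.0, 0.0]
ft_force: [-0.9, -0.8, -3.2]
grip_width: 0.344
grasp_force: 70.0
[ 0.5675 -0.1501  0.1335] -8.196596871010811 [-583.1   67.7] [-0.9 -0.8 -3.2] 70.02082943916321 clock 24.05
wrist: tail ang 81.71 bar x -583.2 knuckle y 148.74 slope [-0.0023  0.0016] knuckle z 121.76
 rim x -583.4 hinge y 148.44
posttop 431 x [-624.3 -587.3 -545.7] y [162.6 178.5 193.4] z [0.1377 0.1432 0.1457]
bar tail 249 x [-599.6 -594.  -569.5] y [-4.9 16.9 53.4] z [0.1182 0.1309 0.1376]
```

View pics/s_2405.png

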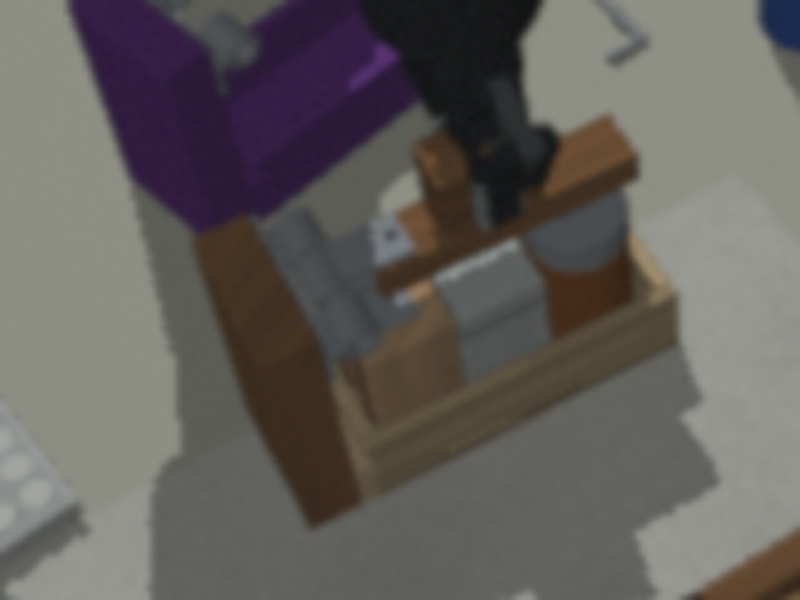

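```bash
python3 - <<'E'
from fit import *
w=np.load('sc.npz')['w']; yaw=171.8
p=sel(w,(.546,-.229),.06,.124,.136); q=frame(p,yaw)*1000-[-584.8,148.5]
m=abs(q[:,1])<14
for nm,a,b in [('k+',16,38),('bar',-11,11),('k-',-38,-16)]:
    s=m&(q[:,0]>a)&(q[:,0]<b); 
    if s.sum()>3: print(nm,s.sum(),'y',np.percentile(q[s,1],[2,50,98]).round(1),'z',np.percentile(p[s,2],[50,80,95]).round(4))
E
```

```text
k+ 79 y [-9.3  1.8 11.2] z [0.1315 0.1334 0.1346]
bar 96 y [-12.9  -1.6   8.5] z [0.1325 0.1338 0.1355]
k- 88 y [-9.9  1.2 12.8] z [0.1311 0.1334 0.1344]
```

The three knuckles form one continuous cylinder, (290,225) to (360,340), and the bar clears the tin and jar. One quick circle fit on y/z to settle the last millimetre.

```bash
python3 - <<'E'
from fit import *
from scipy.optimize import least_squares
W=np.concatenate([cloud('scene')[2][190:310,180:340].reshape(-1,3) for _ in range(8)])
p=sel(W,(.546,-.229),.06,.112,.14); q=frame(p,171.8)*1000-[-584.8,148.5]; z=p[:,2]*1000-122
for nm,a,b in [('k+',17,37),('bar',-10,10),('k-',-37,-17)]:
    s=(q[:,0]>a)&(q[:,0]<b); y,zz=q[s,1],z[s]; c=np.zeros(2)
    for _ in range(5):
        k=(abs(np.hypot(y-c[0],zz-c[1])-10)<3)&(zz>c[1]-2)&(abs(y-c[0])<9.5)
        c=least_squares(lambda c:np.hypot(y[k]-c[0],zz[k]-c[1])-10,c,loss='soft_l1').x
    print(nm,k.sum(),c.round(2))
o=manip.get_obs();print(o['position'],o['clock'])
E
```

```text
k+ 472 [-1.2   1.47]
bar 501 [-1.42  1.55]
k- 523 [-1.29  1.43]
[ 0.56737169 -0.15014771  0.13333882] 24.55
```

The circle fit puts the bar knuckle on the jamb hole axis to about 0.2 mm. I'll hold briefly, then hand in.

```bash
python3 -m crank '[[[1,0,0,0,0,0,0],[1,0,0,0,0,0,0],[1,0,0,0,0,0,0],[1,0,0,0,0,0,0]]]'; python3 -c "
from workcell import job; print(job.hand_in())"
```

```text
clock: 25.05
position: [0.5674, -0.1502, 0.1333]
ee_rot: [0.756, 0.655, 0.0, 0.0]
ft_force: [0.4, 0.7, -1.6]
grip_width: 0.341
grasp_force: 70.0
the job is handed in; nothing more can be done
None
```

The jar and tin stand released beside the block, and the bar is held level with its knuckle about 0.2 mm from the jamb hole axis by the camera fit; the job was handed in at 25 s, with no verdict returned.

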